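# Snap the cover onto a loaded instrument case and keep it pressed

### The job

The cream instrument case already has its board and battery inside: pick up the matching cover by its black handle, set it square over the open case and press it straight down, firmly but without crushing anything, until both side clips snap over it and it sits flush all round. Keep pressing down on the cover and finish like that, with the gripper still pushing it onto the case, not lifted away or let go. Leave the tape roll, the bottle and the screwdriver where they are.

Things in the scene. Friction and masses are not known exactly. Their poses are not given: they have to be found in the camera images.
- case_mouth (a point): centre of the open mouth of the cream plastic instrument case, level with its rim, 50 mm above the bench; x along the long side, z up. The case is fixed to the bench, outside 105 mm (x) x 71 mm (y) x 50 mm high, inside the walls 97 x 63 mm, over 22 mm free depth above what is loaded
- cover_handle (a point): centre of the handle bar of the loose cover. Black bar along the cover's x: 88 mm long, 14 mm wide (y), 12 mm thick, on a 10 mm pillar at each end (68 mm clear between, 20 mm free under the bar). 31 mm above the plate's underside, so 53 mm above the bench at the start. Grasp it across the 14 mm. z up
- cover_seat (a point): centre of the underside of the cover's plate (105 x 71 x 5 mm, the case's own outline), the face that comes to lie on the case's rim: when seated it coincides with case_mouth, cover x along case x, either way round
- clip_a (a joint): spring clip in the case's +x end, in m: 0 at home, grows as the cover pushes it outward (about 0.0025 on the way, at most 0.005), and back to 0 when the cover has snapped in
- clip_b (a joint): the same clip in the case's -x end
- case: the cream case, origin at the centre of its underside, on the bench. Each short end (x = +52 and -52 mm) has a 40 mm wide window with a grey spring clip. Pressing the cover through both takes about 8 to 15 N, from 12 mm above the rim; about 6 mm above it the force drops and the clips draw the cover down onto the hard rim
- cover: the cream cover with a black handle (about 90 g), origin 22 mm below cover_seat. A 10 mm tapered peg in each corner (x 42, y 25 mm from centre) reaches down 22 mm; it stands on these. They enter the case's corners with 1.5 mm play, the tapers leading in when up to about 4 mm off. A tab with a rounded bead at each short end meets the clips
- tape_roll: bystander: roll of metal tape lying flat, 72 mm across, 24 mm high, origin at its underside
- flux_bottle: bystander: small white bottle standing, 34 mm across, 85 mm high, origin at its underside
- screwdriver: bystander: screwdriver lying along its x, 160 mm long

How it is judged:
By the outcome, as a careful person would: the job done as asked, in the order asked, and still so for the second after the job is handed in, while the arm keeps its last pose, push and grip.
It also fails if it takes over 48 s, if anything falls off the work surface, if the arm or the gripper's body presses on something with over 40 N, if the wrist force passes 120 N, or if a joint passes its speed limit or range.

### The arm

A 7-joint arm with a two-finger parallel gripper is mounted at the origin on the work surface. World frame = base frame: x ahead of the robot, y to its left, z up, the work surface at z = 0. Lengths are in m, angles in rad, forces in N, time in s.
With the tool pointing down it reaches from about 0.425 to 0.925 m from the base axis. Payload 6.8 kg.
Tool frame: the origin (TCP) lies on the front face of the gripper's body, between the roots of the fingers; the fingertips stand 73 mm ahead of it and the grasp point (between the pads) lies r.pinch_z ahead of it (r.pinch_z is the distance from the TCP to the grasp point, in m); z points along the fingers, y is the direction in which the jaws open and shut (so a half turn about z gives the same grasp; the last joint's range is limited). The gripper opens to 85 mm and grips with 20 to 120 N. Pads are 22 mm wide; open, the fingers measure 114 mm over their backs; the gripper's body (76 mm by 85 mm) begins 54 mm behind the grasp point. The pads swing forward as they close: fully open they stand 13 mm farther back than shut.
Start: joints at [1.06, 0.477, 0.022, 1.555, -0.011, 1.109, -0.083], TCP at [0.265, -0.621, 0.304] pointing down, gripper open.
Joint ranges: [-2.96, 2.96], [-0.34, 2.1], [-1.41, 1.46], [0.24, 2.44], [-1.37, 4.51], [0.17, 1.92], [-2.96, 2.96]. Speed limits (rad/s): [2.39, 2.39, 3.14, 3.14, 3.14, 3.14, 3.14].

### API

Orientations are given as a rotation vector (axis times angle).
In Python, from bench import readout, grab_frame, r, search_frame, masks_of, tip_of gives the robot as it stands.
- The arm moves only by the tool step_arm, never from a script. Its argument "commands" is a list of rows, each a list of 7 numbers: the shift along the tool's x, y, z as a fraction of full scale, then the turn, a rotation vector about the tool's x, y, z as a fraction of full scale, then the gripper's target within -1 to 1 (shut at 1, half-way at 0, fully open at -1). In form: [[tx, ty, tz, ax, ay, az, hand], ...]. A call has exactly 10 rows; each row is the pose to reach, as a shift and turn from the pose measured when the call began, along the tool's axes at that moment, turning the shorter way round; what a row does not reach only later rows make up. Full scale, the value 1, is 500 mm for a shift and 360 degrees for a turn. A row lasts 1/8 s, in which the tool goes at most 62.5 mm and 10.7 degrees, less where a joint would pass 70% of its speed; a pose out of reach is approached as far as the arm can. A call with a number of a shift or a turn outside -1 to 1 is refused whole. A call with a gripper value outside its range is refused whole. The fingers move at their own pace and stop on an object; "newtons" is the grip in N (left out, the last holds). Time passes only in rows, so rows that repeat a pose let the fingers close, or fill a call up. It gives the time, the measured TCP pose, the force and the opening at its end, in the units of the state.
- readout.get_obs(): the state, without advancing time (a new reading comes with each control period).
- grab_frame(name): name is "scene" or "top" or "wrist"; returns a dict with "img" (420x560x3 uint8, red, green, blue), "K" (3x3 intrinsics, pixels), "world_to_cam" (4x4, takes a point from world to camera coordinates). Camera axes: x right, y down, z forward; pixel columns grow to the right and rows downward; lengths in m; the calibration is good to about 2 mm. A picture is of the moment at which its call begins. There is no depth.
- r.hand_in(): hands the job in, once; it reports no verdict.
Trained networks look in a picture, given as the dict that the camera call returned (one of the last four; its "shot" number tells which), for a name from the list of things; names that differ only in an ending like _2 or _b are one class to them, and where a whole thing is asked for, a point or a joint stands for the part that bears it (a point fixed in the world has none). Each returns a list of dicts, best first, with "p" (0 to 1); they miss things now and then, are a little off and sometimes report something else, mostly with a low value. They report only what shows in the picture. A call takes as long as a camera call.
- search_frame(thing, picture): "extent" ([centre column, centre row, width, height] in pixels, round what is visible of it).
- masks_of(thing, picture): "pixels" (420x560 bool, what is visible of it) and "extent" ([centre column, centre row, width, height] in pixels, round what is visible of it).
- tip_of(thing, picture): "point" ([column, row] in pixels: a listed point, or the origin of a listed thing).
The state is a dict: "clock": time; "joints": joint angles; "qvel": joint speeds; "tau": joint torques, N m; "tcp_pos": TCP position; "orientation": TCP orientation; "contact_force": force on the tool from outside, world axes, zero at the start; "moment": the same for the moment, N m; "grip_width": finger opening in m.
Only numpy, scipy, OpenCV 4.12 (cv2) and the standard library are available. Lean on these libraries where they do the work, as an engineer would, in place of code of your own. Each camera call takes 0.05 s, during which the arm holds its last target. There are 200 camera calls.

## Working session

There is one attempt and no reset: what is moved stays moved. The work goes in short steps, Python scripts to look and compute and a tool call to move; the robot and the scene stay as the last step left them, time stands still between calls to the robot, and variables do not carry over. Pictures are saved under pics/ and viewed, about 8 in all and at most 12, crops included, and the job is handed in when it is done.

Besides the shell and the picture viewer there is one more tool, called after "Emit:" in YAML: its name, and indented under it one key for each argument. step_arm: Moves the arm, as the interface text tells. Its arguments: {"type":"object","properties":{"commands":{"type":"array"},"newtons":{"type":"number"}},"required":["commands"]}

```bash
mkdir -p pics; cat > h.py <<'E'
import numpy as np, cv2
from scipy.spatial.transform import Rotation as R
from bench import readout, grab_frame, r, search_frame, masks_of, tip_of
def ray(f,uv,z):
    K=f["K"];T=np.array(f["world_to_cam"]);Rm=T[:3,:3];c=-Rm.T@T[:3,3]
    d=Rm.T@np.linalg.inv(K)@np.array([uv[0],uv[1],1.]);return c+d*(z-c[2])/d[2]
def proj(f,P):
    T=np.array(f["world_to_cam"]);p=T[:3,:3]@np.array(P)+T[:3,3];q=f["K"]@p;return q[:2]/q[2]
def save(f,n,box=None,s=1):
    im=f["img"][:,:,::-1]
    if box: im=im[box[1]:box[3],box[0]:box[2]]
    cv2.imwrite("pics/"+n,cv2.resize(im,None,fx=s,fy=s))
E
python3 - <<'E'
from h import *
o=readout.get_obs();print({k:np.round(v,3) for k,v in o.items()},r.pinch_z)
fs={n:grab_frame(n) for n in("top","scene")}
for n,f in fs.items():
    for t,z in(("case_mouth",.05),("cover_handle",.053),("cover_seat",.022),("case",0),("tape_roll",0),("flux_bottle",0),("screwdriver",.01)):
        print(n,t,[(np.round(d["point"],1),round(d["p"],2),np.round(ray(f,d["point"],z),3)) for d in tip_of(t,f)[:2]])
cv2.imwrite("pics/a.png",cv2.resize(np.hstack([fs["top"]["img"],fs["scene"]["img"]])[:,:,::-1],(800,300)))
save(fs["top"],"top.png",s=1.42)
E
```

```text
{'clock': np.float64(0.0), 'joints': array([ 1.06 ,  0.478,  0.022,  1.556, -0.012,  1.109, -0.083]), 'qvel': array([ 0.001, -0.   , -0.   ,  0.001,  0.001, -0.002,  0.001]), 'tau': array([-0.0000e+00, -5.9645e+01,  1.6070e+00, -2.8119e+01,  1.2000e-02,
        9.0000e-03,  0.0000e+00]), 'tcp_pos': array([ 0.264, -0.621,  0.303]), 'orientation': array([-3.076e+00, -6.280e-01,  1.000e-03]), 'contact_force': array([ 0.768,  0.8  , -0.339]), 'moment': array([-0.03 ,  0.007, -0.029]), 'grip_width': np.float64(0.085)} 0.0539
top case_mouth [(array([388.1, 286.7]), 0.94, array([ 0.519, -0.158,  0.05 ]))]
top cover_handle [(array([191.5, 297. ]), 0.71, array([0.51 , 0.192, 0.053]))]
top cover_seat [(array([198. , 291.8]), 0.88, array([0.518, 0.186, 0.022]))]
top case [(array([378.4, 281.8]), 0.84, array([ 0.527, -0.15 ,  0.   ]))]
top tape_roll [(array([376.2, 155.3]), 0.91, array([ 0.77 , -0.157,  0.   ])), (array([193.1, 161. ]), 0.52, array([0.768, 0.198, 0.   ]))]
top flux_bottle [(array([284.2, 174.4]), 0.67, array([0.737, 0.022, 0.   ]))]
top screwdriver [(array([190.6, 159.9]), 0.76, array([0.768, 0.201, 0.01 ]))]
scene case_mouth [(array([273.9, 148.1]), 0.95, array([ 0.52 , -0.143,  0.05 ]))]
scene cover_handle [(array([380.9, 239.5]), 0.75, array([0.506, 0.187, 0.053]))]
scene cover_seat [(array([378.4, 254.4]), 0.83, array([0.511, 0.193, 0.022]))]
scene case [(array([272.3, 163.3]), 0.83, array([ 0.517, -0.154,  0.   ]))]
scene tape_roll [(array([170.7, 202.1]), 0.73, array([ 0.762, -0.159,  0.   ]))]
scene flux_bottle [(array([224.1, 256.9]), 0.84, array([0.741, 0.031, 0.   ]))]
scene screwdriver [(array([259.7, 331.1]), 0.73, array([0.773, 0.208, 0.01 ]))]
```

View pics/top.png

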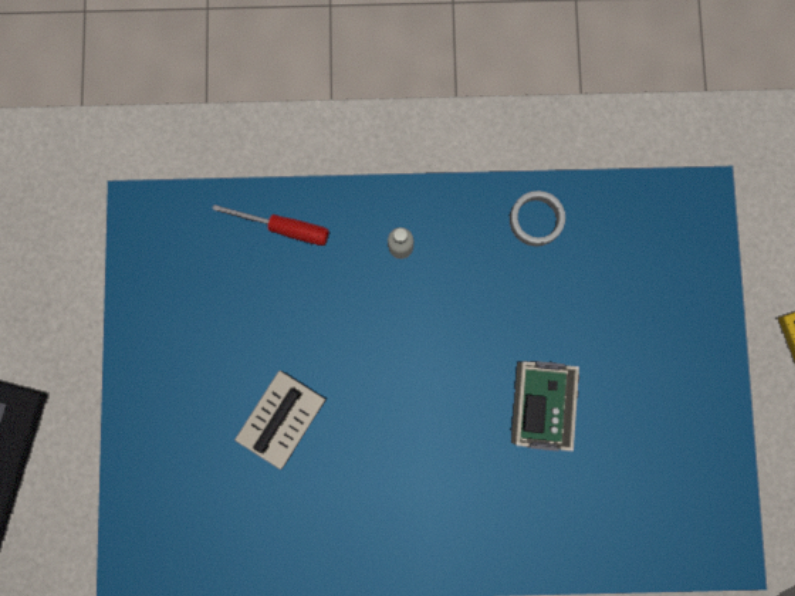

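View pics/a.png

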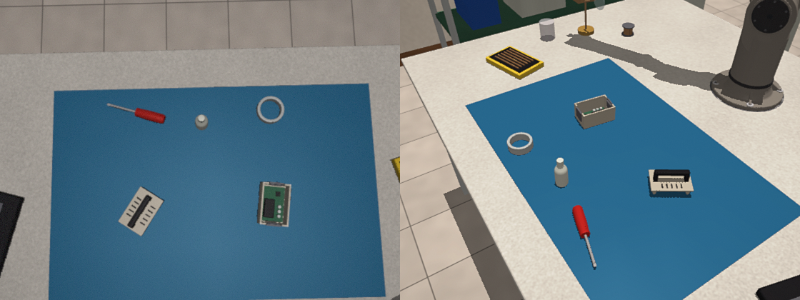

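```bash
cat >> h.py <<'E'
def cmd(pos,yaw):
    """yaw: world dir of tool x; tool z down. Chooses nearer of yaw, yaw+pi."""
    o=readout.get_obs();R0=R.from_rotvec(o["orientation"]);best=None
    for a in(yaw,yaw+np.pi):
        c,s=np.cos(a),np.sin(a)
        Rt=R.from_matrix(np.array([[c,s,0],[s,-c,0],[0,0,-1]]))
        rv=(R0.inv()*Rt).as_rotvec()
        if best is None or np.linalg.norm(rv)<np.linalg.norm(best): best=rv
    t=R0.inv().apply(np.array(pos)-o["tcp_pos"])
    print("cmd",np.round(t/.5,4),np.round(best/2/np.pi,4),"j7",o["joints"][6].round(2))
def angle(f,m,z):
    cs=max(cv2.findContours(m.astype(np.uint8),0,2)[0],key=cv2.contourArea)[:,0]
    P=np.array([ray(f,p,z)[:2] for p in cs]).astype(np.float32)
    c,wh,a=cv2.minAreaRect(P);a=np.radians(a)
    if wh[0]<wh[1]:a+=np.pi/2
    return np.array(c),np.sort(wh),(a+np.pi/2)%np.pi-np.pi/2
E
python3 - <<'E'
from h import *
f=grab_frame("top");g=cv2.cvtColor(f["img"],cv2.COLOR_RGB2GRAY)
m=masks_of("cover_seat",f)[0];mm=m["pixels"]
print("cover",angle(f,mm,.027))
h=cv2.morphologyEx((cv2.erode(mm.astype(np.uint8),np.ones((3,3)))&(g<60)).astype(np.uint8),cv2.MORPH_OPEN,np.ones((3,3)))
c,wh,a=angle(f,h,.059);print("handle",c,wh,np.degrees(a))
mc=masks_of("case",f)[0];print("case",angle(f,mc["pixels"],.05))
print(R.from_rotvec(readout.get_obs()["orientation"]).as_matrix().round(2))
cmd([.508,.19,.25],a)
E
```

```text
cover (array([0.51248848, 0.18679512]), array([0.07359888, 0.10765234]), np.float64(-0.5791766838613261))
handle [0.51236838 0.18488309] [0.01494105 0.08748534] -33.55265808105466
case (array([ 0.52199572, -0.15128517]), array([0.08001597, 0.10876464]), np.float64(-0.1274301276314196))
[[ 0.92  0.39 -0.  ]
 [ 0.39 -0.92  0.  ]
 [-0.   -0.   -1.  ]]
cmd [ 1.0836 -1.3014  0.1078] [0.     0.     0.1573] j7 -0.08
```

```bash
python3 - <<'E'
from h import *
cmd([.52,-.15,.30],-.12)
E
```

```text
cmd [ 0.8391 -0.6664  0.0078] [-0.      0.      0.0832] j7 -0.08
```

Emit:
step_arm:
  commands:
    - [0.09,-0.07,0,0,0,0.01,-1]
    - [0.18,-0.143,0.001,0,0,0.02,-1]
    - [0.27,-0.215,0.002,0,0,0.03,-1]
    - [0.36,-0.286,0.003,0,0,0.04,-1]
    - [0.45,-0.357,0.004,0,0,0.05,-1]
    - [0.55,-0.436,0.005,0,0,0.06,-1]
    - [0.65,-0.516,0.006,0,0,0.07,-1]
    - [0.75,-0.595,0.007,0,0,0.08,-1]
    - [0.839,-0.666,0.008,0,0,0.083,-1]
    - [0.839,-0.666,0.008,0,0,0.083,-1]
  newtons: 80

```text
clock: 2.2
tcp_pos: [0.5223, -0.1443, 0.3002]
orientation: [-3.135, 0.171, -0.002]
contact_force: [-0.4, -0.6, 0.3]
grip_width: 0.0853
```

```bash
python3 - <<'E'
from h import *
o=readout.get_obs();print(o["clock"],o["tcp_pos"].round(3))
f=grab_frame("wrist");save(f,"w1.png",s=1.4)
for d in tip_of("case_mouth",f):print(d["point"],d["p"],ray(f,d["point"],.05))
for d in masks_of("case",f)[:1]:print(angle(f,d["pixels"],.05))
cmd([.512,.187,.20],-.583)
E
```

```text
2.2 [ 0.522 -0.144  0.3  ]
[289.3, 182.4] 0.82 [ 0.52202722 -0.15275089  0.05      ]
(array([ 0.522066  , -0.15343209]), array([0.0726544 , 0.11032625]), np.float64(-0.13409482141739737))
cmd [-0.0957 -0.67    0.1993] [0.0001 0.     0.0737] j7 -1.56
```

View pics/w1.png

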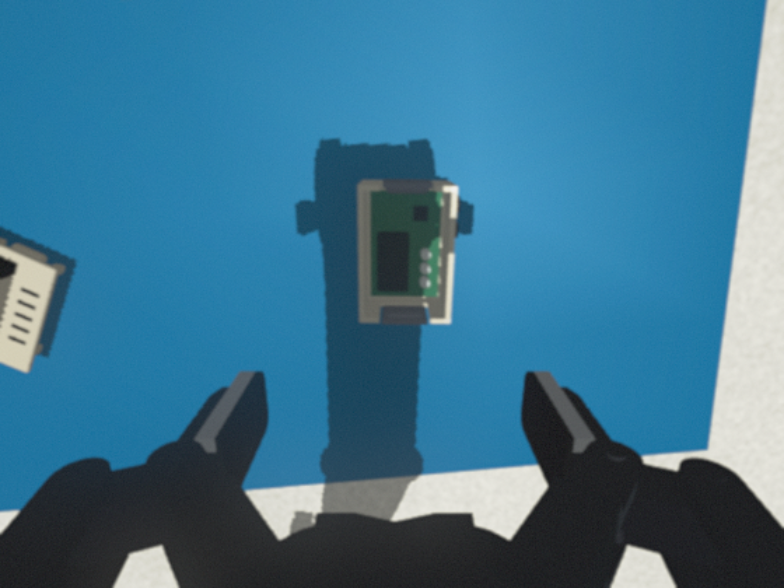

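The wrist view shows the case upright at about (405,252) in the picture, mouth open, agreeing with the top view: (0.522, −0.153), yaw ≈ −0.13. Now above the cover.

Emit:
step_arm:
  commands:
    - [-0.01,-0.1,0,0,0,0.01,-1]
    - [-0.025,-0.2,0.02,0,0,0.02,-1]
    - [-0.04,-0.3,0.05,0,0,0.03,-1]
    - [-0.055,-0.4,0.08,0,0,0.045,-1]
    - [-0.07,-0.5,0.12,0,0,0.06,-1]
    - [-0.085,-0.6,0.16,0,0,0.07,-1]
    - [-0.0957,-0.67,0.1993,0,0,0.0737,-1]
    - [-0.0957,-0.67,0.1993,0,0,0.0737,-1]
    - [-0.0957,-0.67,0.1993,0,0,0.0737,-1]
    - [-0.0957,-0.67,0.1993,0,0,0.0737,-1]

```text
clock: 3.6
tcp_pos: [0.5129, 0.1848, 0.2006]
orientation: [3.007, -0.907, 0.002]
contact_force: [0.1, 0.5, -0.8]
grip_width: 0.0855
```

```bash
python3 - <<'E'
from h import *
f=grab_frame("wrist");save(f,"w2.png",s=1.4)
for d in tip_of("cover_handle",f):print(d["point"],d["p"],ray(f,d["point"],.053))
mm=masks_of("cover",f)[0]["pixels"];print(angle(f,mm,.027))
g=cv2.cvtColor(f["img"],cv2.COLOR_RGB2GRAY)
h=cv2.morphologyEx((cv2.erode(mm.astype(np.uint8),np.ones((3,3)))&(g<50)).astype(np.uint8),cv2.MORPH_OPEN,np.ones((9,9)))
c,wh,a=angle(f,h,.059);print("handle",c,wh,a)
cmd([c[0],c[1],.107],a)
E
```

```text
[276.1, 220.4] 0.71 [0.51261692 0.18859035 0.053     ]
(array([0.50718015, 0.1904557 ]), array([0.0708001 , 0.11453412]), np.float64(-0.5783076278186057))Traceback (most recent call last):
  File "<stdin>", line 7, in <module>
  File "h.py", line 24, in angle
    cs=max(cv2.findContours(m.astype(np.uint8),0,2)[0],key=cv2.contourArea)[:,0]
       ~~~^^^^^^^^^^^^^^^^^^^^^^^^^^^^^^^^^^^^^^^^^^^^^^^^^^^^^^^^^^^^^^^^^
ValueError: max() iterable argument is empty
```

View pics/w2.png

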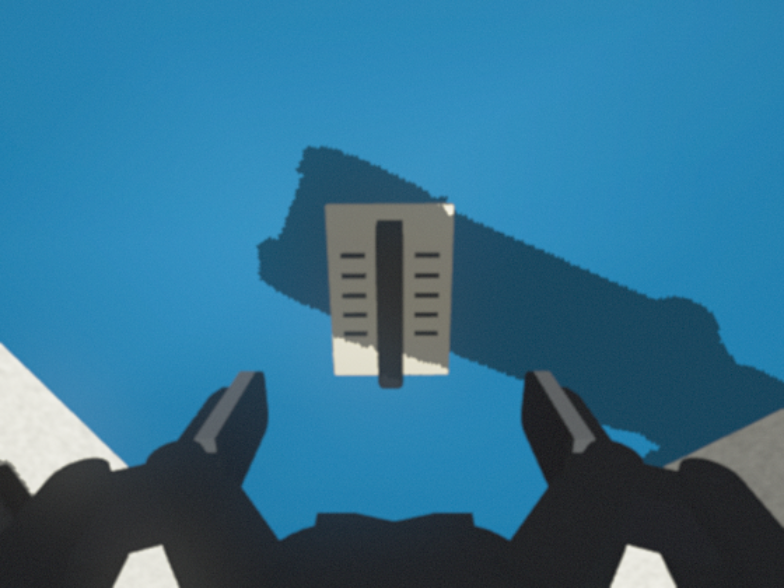

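The handle runs nearly vertical in the picture from (390,221) to (391,387), centred between the fingers. I'll work out the move from those ends.

```bash
python3 - <<'E'
from h import *
f=grab_frame("wrist")
A=ray(f,(389.5/1.4,221/1.4),.059);B=ray(f,(391/1.4,381/1.4),.059);d=A-B
a=np.arctan2(d[1],d[0]);c=(A+B)/2;print(A,B,np.linalg.norm(d),a)
cmd([.5125,.1865,.107],a)
E
```

```text
[0.55057722 0.16228568 0.059     ] [0.47803002 0.20955204 0.059     ] 0.08658639396232765 -0.5774469929580827
cmd [-0.0003 -0.0009  0.1868] [ 0.0001 -0.0001 -0.0011] j7 -2.72
```

Emit:
step_arm:
  commands:
    - [0,-0.001,0.04,0,0,-0.001,-0.5]
    - [0,-0.001,0.08,0,0,-0.001,-0.4]
    - [0,-0.001,0.12,0,0,-0.001,-0.3]
    - [0,-0.001,0.15,0,0,-0.001,-0.2]
    - [0,-0.001,0.175,0,0,-0.001,-0.1]
    - [0,-0.001,0.1868,0,0,-0.001,0]
    - [0,-0.001,0.1868,0,0,-0.001,1]
    - [0,-0.001,0.1868,0,0,-0.001,1]
    - [0,-0.001,0.1868,0,0,-0.001,1]
    - [0,-0.001,0.1868,0,0,-0.001,1]
  newtons: 80

```text
clock: 5.05
tcp_pos: [0.5129, 0.1866, 0.1074]
orientation: [3.011, -0.895, 0.002]
contact_force: [0.2, 0.5, 1.5]
grip_width: 0.0124
```

```bash
python3 - <<'E'
from h import *
o=readout.get_obs();print(o["tcp_pos"],o["contact_force"].round(1),o["grip_width"],o["joints"].round(2))
E
```

```text
[0.51293126 0.18660329 0.10741688] [0.2 0.5 1.5] 0.01235584603304709 [-0.32  0.54 -0.18  2.    0.16  0.61 -2.76]
```

Emit:
step_arm:
  commands:
    - [0,0,-0.02,0,0,0,1]
    - [0,0,-0.06,0,0,0,1]
    - [0,0,-0.1,0,0,0,1]
    - [0,0,-0.15,0,0,0,1]
    - [0,0,-0.2,0,0,0,1]
    - [0,0,-0.2,0,0,0,1]
    - [0,0,-0.2,0,0,0,1]
    - [0,0,-0.2,0,0,0,1]
    - [0,0,-0.2,0,0,0,1]
    - [0,0,-0.2,0,0,0,1]

```text
clock: 6.3
tcp_pos: [0.5127, 0.1866, 0.207]
orientation: [3.011, -0.895, 0.001]
contact_force: [0.1, 0.8, -0.9]
grip_width: 0.0121
```

```bash
python3 - <<'E'
from h import *
o=readout.get_obs();print(o["contact_force"].round(1),o["moment"].round(2))
f=grab_frame("wrist");save(f,"w3.png",s=1)
t=grab_frame("top");print([ray(t,d["point"],.2+.0001-.054-.0) for d in tip_of("cover_handle",t)[:1]])
cmd([.522,-.153,.207],-.13)
E
```

```text
[ 0.1  0.8 -0.9] [-0.    0.02 -0.02]
[array([0.5091661 , 0.19227514, 0.1461    ])]
cmd [0.3865 0.559  0.0009] [ 0.     -0.0002 -0.0713] j7 -2.71
```

View pics/w3.png

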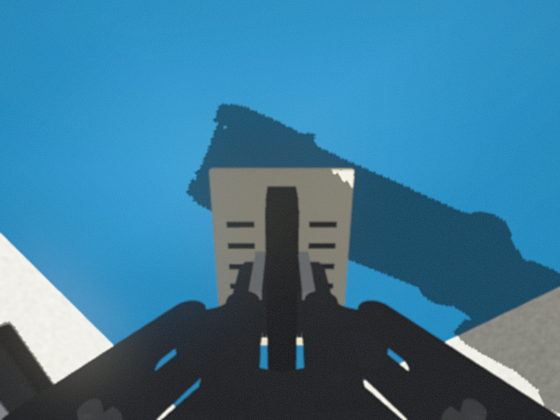

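The cover is in the gripper and lifted, its plate square with far corners at (210,169) and (354,168). Carry it over the case.

Emit:
step_arm:
  commands:
    - [0.03,0.05,0,0,0,-0.008,1]
    - [0.07,0.11,0,0,0,-0.016,1]
    - [0.12,0.18,0,0,0,-0.024,1]
    - [0.17,0.25,0,0,0,-0.032,1]
    - [0.22,0.32,0,0,0,-0.04,1]
    - [0.27,0.39,0,0,0,-0.05,1]
    - [0.32,0.46,0,0,0,-0.06,1]
    - [0.36,0.52,0.001,0,0,-0.068,1]
    - [0.3865,0.559,0.001,0,0,-0.0713,1]
    - [0.3865,0.559,0.001,0,0,-0.0713,1]

```text
clock: 7.7
tcp_pos: [0.5217, -0.1553, 0.2068]
orientation: [3.133, -0.21, 0.001]
contact_force: [-0.4, 0.5, -0.7]
grip_width: 0.0124
```

```bash
python3 - <<'E'
from h import *
o=readout.get_obs();print(o["clock"],o["tcp_pos"].round(4),o["orientation"].round(3))
f=grab_frame("wrist");Rt=R.from_rotvec(o["orientation"])
for p in((210,169),(354,168)): print(Rt.inv().apply(ray(f,p,o["tcp_pos"][2]-.08)-o["tcp_pos"]).round(4))
save(f,"w4.png");s=grab_frame("scene")
i=cv2.resize(s["img"][90:210,200:350],(700,560));cv2.imwrite("pics/w4.png",cv2.hconcat([cv2.resize(f["img"],(400,300)),cv2.resize(i,(400,300))])[:,:,::-1])
t=grab_frame("top");save(t,"t4.png",(300,200,480,340),4)
cmd([.522,-.153,.207],-.13)
E
```

```text
7.7 [ 0.5217 -0.1553  0.2068] [ 3.133e+00 -2.100e-01  1.000e-03]
[ 0.0494 -0.0335  0.08  ]
[0.0499 0.0357 0.0801]
cmd [ 0.0001  0.0027 -0.0003] [-0.0001 -0.0001  0.0002] j7 -1.63
```

View pics/w4.png

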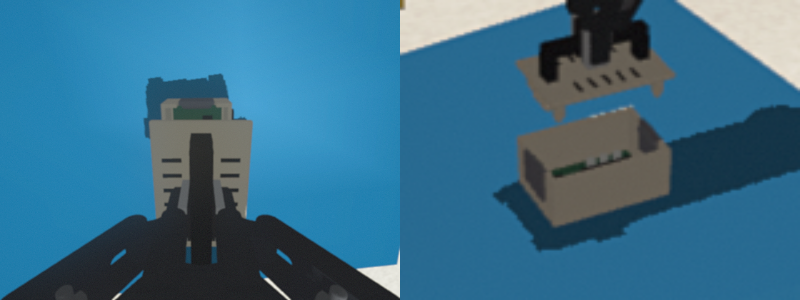

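```bash
python3 - <<'E'
from h import *
f=grab_frame("wrist");save(f,"w5.png",(190,90,370,220),4.4)
o=readout.get_obs();Rt=R.from_rotvec(o["orientation"])
T=np.array(f["world_to_cam"]);c=-T[:3,:3].T@T[:3,3];print("cam in tool",Rt.inv().apply(c-o["tcp_pos"]).round(3))
E
```

```text
cam in tool [ 0.08   0.001 -0.07 ]
```

View pics/w5.png

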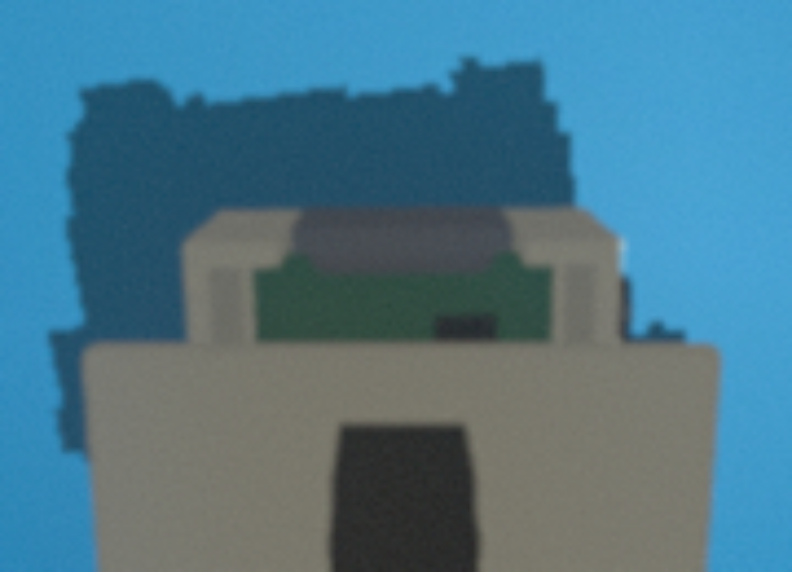

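View pics/t4.png

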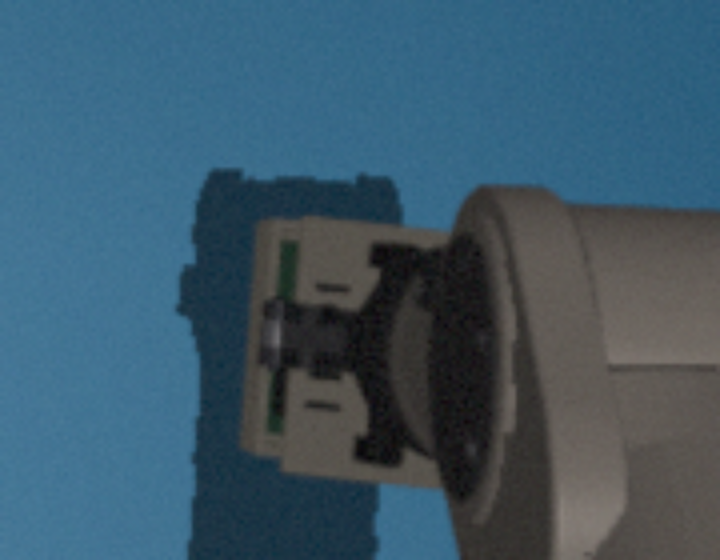

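The far end of the case shows below the cover: its rim corners at crop (182,245) and (620,245), its foot at (215,210) and (590,210), and the cover plate's far corners at (82,347) and (720,347). I'll compare those in the tool frame.

```bash
python3 - <<'E'
from h import *
o=readout.get_obs();f=grab_frame("wrist");Rt=R.from_rotvec(o["orientation"]);tz=o["tcp_pos"][2]
for n,z,ps in(("plate",tz-.080,((82,347),(720,347))),("plate-3",tz-.082,((82,347),(720,347))),("rim",.05,((182,245),(620,245))),("foot",0,((215,210),(590,210)))):
    q=[Rt.inv().apply(ray(f,(190+p[0]/4.4,90+p[1]/4.4),z)-o["tcp_pos"])*1e3 for p in ps]
    print(n,q[0].round(1),q[1].round(1),"mid",((q[0]+q[1])/2).round(1))
print(o["tcp_pos"].round(4))
E
```

```text
plate [ 49.4 -34.1  80.1] [49.5 35.5 80. ] mid [49.5  0.7 80. ]
plate-3 [ 49.  -34.6  82.1] [49.1 36.  82. ] mid [49.1  0.7 82. ]
rim [ 50.3 -34.8 157. ] [ 50.4  36.  157. ] mid [ 50.4   0.6 157. ]
foot [ 50.5 -35.8 207. ] [ 50.6  37.5 207. ] mid [ 50.6   0.8 207. ]
[ 0.5222 -0.1514  0.2069]
```

Sideways and in yaw they agree within 0.1 mm; along x it needs +1 mm. Descend into the lead-in.

Emit:
step_arm:
  commands:
    - [0.002,0,0.02,0,0,0,1]
    - [0.002,0,0.045,0,0,0,1]
    - [0.002,0,0.065,0,0,0,1]
    - [0.002,0,0.08,0,0,0,1]
    - [0.002,0,0.09,0,0,0,1]
    - [0.002,0,0.098,0,0,0,1]
    - [0.002,0,0.106,0,0,0,1]
    - [0.002,0,0.112,0,0,0,1]
    - [0.002,0,0.112,0,0,0,1]
    - [0.002,0,0.112,0,0,0,1]
  newtons: 110

```text
clock: 9.2
tcp_pos: [0.5233, -0.1516, 0.1511]
orientation: [-3.135, 0.201, -0.002]
contact_force: [-0.6, 0.6, -0.7]
grip_width: 0.012
```

```bash
python3 - <<'E'
from h import *
o=readout.get_obs();print(o["clock"],o["tcp_pos"].round(4),o["contact_force"].round(1),o["moment"].round(2),o["grip_width"])
f=grab_frame("wrist");s=grab_frame("scene")
cv2.imwrite("pics/w6.png",cv2.hconcat([cv2.resize(f["img"],(400,300)),cv2.resize(s["img"][100:190,220:330],(400,300))])[:,:,::-1])
E
```

```text
9.2 [ 0.5233 -0.1516  0.1511] [-0.6  0.6 -0.7] [ 0.02  0.03 -0.03] 0.011998983356601843
```

View pics/w6.png

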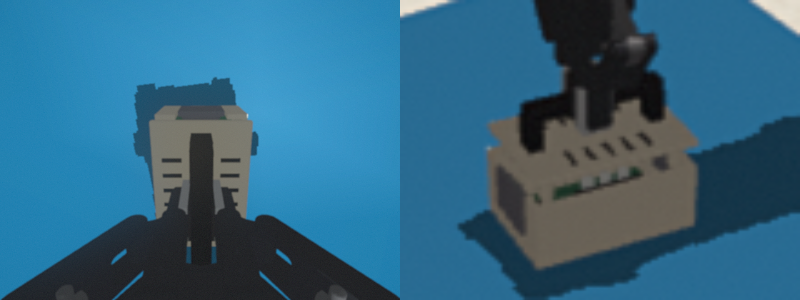

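The pegs have entered freely and the plate is square over the case. Now press in small steps.

Emit:
step_arm:
  commands:
    - [0,0,0.002,0,0,0,1]
    - [0,0,0.004,0,0,0,1]
    - [0,0,0.006,0,0,0,1]
    - [0,0,0.008,0,0,0,1]
    - [0,0,0.01,0,0,0,1]
    - [0,0,0.012,0,0,0,1]
    - [0,0,0.014,0,0,0,1]
    - [0,0,0.015,0,0,0,1]
    - [0,0,0.016,0,0,0,1]
    - [0,0,0.016,0,0,0,1]

```text
clock: 10.55
tcp_pos: [0.5241, -0.1518, 0.1441]
orientation: [3.135, -0.201, 0.005]
contact_force: [-0.6, -0.5, 7.7]
grip_width: 0.0119
```

Emit:
step_arm:
  commands:
    - [0,0,0.003,0,0,0,1]
    - [0,0,0.005,0,0,0,1]
    - [0,0,0.007,0,0,0,1]
    - [0,0,0.009,0,0,0,1]
    - [0,0,0.011,0,0,0,1]
    - [0,0,0.013,0,0,0,1]
    - [0,0,0.015,0,0,0,1]
    - [0,0,0.017,0,0,0,1]
    - [0,0,0.018,0,0,0,1]
    - [0,0,0.018,0,0,0,1]

```text
clock: 11.8
tcp_pos: [0.5245, -0.1519, 0.1356]
orientation: [3.135, -0.201, 0.006]
contact_force: [0.1, -0.9, 1.5]
grip_width: 0.0119
```

```bash
python3 - <<'E'
from h import *
o=readout.get_obs();print(o["clock"],o["tcp_pos"].round(4),o["contact_force"].round(1),o["moment"].round(2),o["grip_width"])
E
```

```text
11.8 [ 0.5245 -0.1519  0.1356] [ 0.1 -0.9  1.5] [-0.06 -0.    0.01] 0.011873597169755732
```

Force has dropped at the expected height: it snapped in. Press on to build a steady push.

Emit:
step_arm:
  commands:
    - [0,0,0.001,0,0,0,1]
    - [0,0,0.002,0,0,0,1]
    - [0,0,0.003,0,0,0,1]
    - [0,0,0.004,0,0,0,1]
    - [0,0,0.005,0,0,0,1]
    - [0,0,0.005,0,0,0,1]
    - [0,0,0.005,0,0,0,1]
    - [0,0,0.005,0,0,0,1]
    - [0,0,0.005,0,0,0,1]
    - [0,0,0.005,0,0,0,1]

```text
clock: 13.05
tcp_pos: [0.5247, -0.1519, 0.1354]
orientation: [3.134, -0.201, 0.007]
contact_force: [-8.7, 2.6, 24.5]
grip_width: 0.012
```

```bash
python3 - <<'E'
from h import *
o=readout.get_obs();print(o["clock"],o["tcp_pos"].round(4),o["contact_force"].round(1),o["moment"].round(2),o["grip_width"])
f=grab_frame("wrist");s=grab_frame("scene")
cv2.imwrite("pics/w7.png",cv2.hconcat([cv2.resize(f["img"][130:310,180:380],(400,360)),cv2.resize(s["img"][105:190,225:320],(400,360),interpolation=cv2.INTER_CUBIC)])[:,:,::-1])
E
```

```text
13.05 [ 0.5247 -0.1519  0.1354] [-8.7  2.6 24.5] [0.3  1.85 0.02] 0.011982362602787289
```

View pics/w7.png

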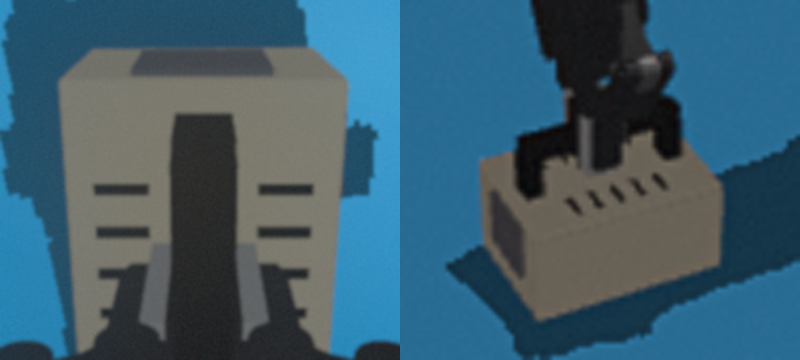

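The plate's edges coincide with the case walls all round and no gap shows. The height hasn't changed under a 24 N push, so the cover is on the hard stop. Hand in.

```bash
python3 - <<'E'
from h import *
o=readout.get_obs();print(o["clock"],o["tcp_pos"].round(4),o["contact_force"].round(1))
print(r.hand_in())
E
```

```text
13.15 [ 0.5247 -0.1519  0.1354] [-8.2  2.4 25.3]
the job is handed in; nothing more can be done
None
```

The cover is on the case and I handed the job in at 13.15 s, with the gripper still holding the handle and pushing down at about 25 N.

- **Pick and fit:** I gripped the cover by its black handle and lined it up with the case from the wrist camera. It was within 0.1 mm sideways, and I corrected 1 mm lengthwise. The pegs went in with no measurable force.
- **Snap-in:** The push read about 8 N partway down, then fell to 1.5 N just as the cover reached its seated height. I took that drop as both clips snapping. The clip positions themselves could not be read.
- **Last checks:** Under the final push the tool sat at 135.4 mm, against about 135.4 mm expected, and dropped only 0.2 mm as the push built up. The last pictures show the cover flush with the case walls and no gap on any side they show. The -x clip and the +x clip both looked back in line with the case.
- **Less than ideal:** There is also a sideways force of about 8 N at the wrist, because the tool drifted about 1.4 mm in x while pressing. I left it, since the cover did not shift and the forces are far below the limits.
- **Bystanders:** The tape roll, bottle and screwdriver were never approached. I did not take a separate picture of them at the end.

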